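# Lock a gauge slide in a clamping fixture with its torque knob

### The job

Lift the aluminium gauge slide off its plywood rest by its body, set it down on the clamping fixture with only its nose inside the tunnel, and let go; then take it again by its upright blue end plate and slide it fully home against the end stop. Finally turn the fixture's black wing knob clockwise, retaking it as needed, until it clicks past its detent, so that the slide is clamped. Leave the oil bottle and the loupe where they stand.

Things in the scene. Friction and masses are not known exactly. Their poses are not given: they have to be found in the camera images.
- slide: loose gauge slide, 140 mm long, 0.2-0.43 kg: aluminium bar 36 wide, 30 high, two brass discs on top, blue upright end plate 10 thick, 50 wide, 65 high at its rear. Origin: centre of the underside, 4 mm ahead of the centre of mass; +x along the bar to its slightly narrowed nose (x = 70 mm), z up; the plate spans x = -70 to -60. Starts lying in the rest
- slide_nose (a point): lower edge of the slide's nose, on its centre line, 70 mm ahead of its origin; axes as the slide
- slide_plate (a point): point in the middle of the blue end plate's thickness, 65 mm behind the slide's origin, 55 mm above its underside (10 mm below the plate's top); axes as the slide. Here the plate can be gripped across its 10 mm thickness (along the slide's x), above the 30 mm high bar
- rest: fixed plywood rest, board 190 x 80 x 8 mm, on which the slide lies 8 mm above the bench. Its 75 mm high fence stands 6 to 20 mm behind the slide's end plate: no room for a finger there; a 15 mm high lip at the other end. Origin: centre of its underside, +x from fence to lip
- fixture: fixed clamping fixture. Origin: on the bench under the knob's axis; +x: the way the slide goes in. Base plate 70 wide, 10 thick, x = -155 to 80 mm, on which the slide runs. Grey tunnel x = -35 to 60: 40 wide inside, sides 12 thick, ceiling 52 and top 62 above the bench; flared guides 32 high widen its mouth from x = -35 to -56. End stop face at x = 60
- fixture_stop (a point): point on the end stop's face, level with the base plate's top, 60 mm ahead of the fixture's origin; axes as the fixture. With the slide home its slide_nose is here, and its blue plate stands 25 to 35 mm in front of the tunnel. On the tunnel sits the detent plunger's dark housing (x = 37 to 59 mm, top 74 above the bench)
- knob (a joint): torque knob's angle, rad: 0 open, grows clockwise seen from above, starts at 0 to 0.4. Turns lightly (0.03 N m) and lowers a red pad in the tunnel 2.5 mm a radian, onto the slide at about 2.0. The detent resists from about 1.95 with up to 0.25 N m, has its crest at 2.2 and throws the knob on to 2.45; hard stop at 2.7. Stays where left on either side of the detent
- knob_grip (a point): centre of the knob's black wing, on the knob's vertical axis, 94 mm above the bench. The wing is 66 mm long, 14 thick, and spans 75 to 104 mm above the bench; its long direction is this point's x axis (yellow line on the +x half). Turns with the knob; at knob = 0 its x axis is the fixture's x axis
- oil_bottle: white oil bottle with a black cap, 31 x 31 x 59 mm, standing behind the work; origin at the underside's centre. A bystander
- loupe: black eye loupe, 41 x 41 x 36 mm, standing behind the work; origin at the underside's centre. A bystander

How it is judged:
On the way, in this order (a step that is already met when the one before it is completed fails the run):
1. the slide lies on the fixture's base with its nose in the tunnel's flared mouth or up to 45 mm ahead of the knob's axis, not yet home, and is let go (x of slide_nose in the frame of fixture between -0.045 and 0.045 m and y of slide_nose in the frame of fixture between -0.01 and 0.01 m and z of slide_nose in the frame of fixture below 0.014 m and angle between the x axis of slide and the x axis of fixture, either way round below 0.15 rad and contact force between the fingers and slide below 0.2 N), for 0.2 s.
2. the slide is home: its nose within 4 mm of the end stop (x of slide_nose in the frame of fixture above 0.056 m and y of slide_nose in the frame of fixture between -0.01 and 0.01 m and z of slide_nose in the frame of fixture below 0.014 m and angle between the x axis of slide and the x axis of fixture, either way round below 0.15 rad), for 0.2 s.
3. the knob has clicked past its detent (over 2.35 rad) (value of joint knob above 2.35 rad), for 0.2 s.
At the end, for the whole second after the job is handed in: The slide lies flat in the tunnel with its nose within 4 mm of the end stop, within 10 mm of the centre line and 0.15 rad of its direction, and at rest (under 0.02 m/s), and the knob stands past its detent (over 2.35 rad) (all of step 2 and value of joint knob above 2.35 rad and linear speed of slide below 0.02 m/s); the robot touches nothing.
It fails at once if the oil bottle is moved more than 30 mm (distance of oil_bottle from where it was at the start of the episode above 0.03 m).
It fails at once if the loupe is moved more than 30 mm (distance of loupe from where it was at the start of the episode above 0.03 m).
It also fails if it takes over 72 s, if anything falls off the work surface, if the arm or the gripper's body presses on something with over 40 N, if the wrist force passes 120 N, or if a joint passes its speed limit or range.

### The arm

A 7-joint arm with a two-finger parallel gripper is mounted at the origin on a cart in front of the work surface, level with it; the furniture and walls round the work are solid. World frame = base frame: x ahead of the robot, y to its left, z up, the work surface at z = 0. Lengths are in m, angles in rad, forces in N, time in s.
With the tool pointing down it reaches from about 0.4 to 0.85 m from the base axis. Payload 10.4 kg.
Tool frame: the origin (TCP) lies on the centre line of the jaws, within the pads' length; the fingertips stand 22 mm ahead of it and the grasp point (between the pads) lies 3 mm ahead of it; z points along the fingers, y is the line along which they close (so a half turn about z gives the same grasp; the last joint's range is limited). The gripper opens to 87 mm and grips with 3 to 60 N. Pads are 19 mm wide; open, the fingers measure 117 mm over their backs; the gripper's body (75 mm by 190 mm) begins 51 mm behind the grasp point.
Start: joints at [-1.323, 0.332, -0.065, 1.46, 0.022, 1.35, -0.088], TCP at [0.167, 0.602, 0.245] pointing down, gripper open.
Joint ranges: [-2.6, 2.6], [-0.5, 2.12], [-1.47, 1.34], [0.16, 2.42], [-1.27, 4.41], [0.06, 2.06], [-2.6, 2.6]. Speed limits (rad/s): [2.22, 2.22, 2.79, 2.79, 3.14, 3.14, 3.14].

### API

Orientations are given as a unit quaternion [x, y, z, w].
In Python, from bench import r, eyes, job gives the robot as it stands (r), with the cameras (eyes) and the job (job).
- The arm moves only by the tool hand_motion, called as a command line: name --argument value ..., lists and objects as JSON in quotes. Schema: {"type":"object","properties":{"segments":{"type":"array","items":{"type":"array","prefixItems":[{"type":"array","items":{"type":"number"},"minItems":3,"maxItems":3},{"type":"number"},{"type":"number"}],"minItems":3,"maxItems":3},"minItems":1,"maxItems":12},"squeeze":{"type":"number"},"only":{"type":"string"},"quiet":{"type":"boolean"},"lines":{"type":"string"}},"required":["segments"],"additionalProperties":false}. segments is a list of rows, 1 to 12 of them, each written [[dx, dy, dz], turn, opening]: dx, dy, dz in parts of the range, where 1.0 means 0.8 m, then a turn about the tool's z in fractions of the full range, 1 being 2 rad, then the finger opening in m; each row is the pose to reach, as a shift and turn from the pose commanded when the call began, along the tool's axes at that moment; what a row does not reach only later rows make up. A row lasts 1/10 s, in which the tool goes at most 0.05 m and 0.15 rad, less where a joint would pass 70% of its speed; a pose out of reach is approached as far as the arm can. The fingers move at their own pace and stop on an object; squeeze is the grip in N (left out, the last holds). Time passes only in rows, so rows that do not move let the fingers close. The tool returns the time, the measured TCP pose, the force, the opening and the grip force at its end. only (a regular expression) keeps the lines of the reply that match it, lines (a string "A,B") keeps lines A to B, and quiet returns only ok. No shift or turn number may pass 1 either way. Input that does not fit is refused with a message, and nothing moves.
- r.read_state(): the state, without advancing time (a new reading comes with each control period).
- eyes.camera(name): name is "scene" or "top" or "wrist"; returns a dict with "img" (384x512x3 uint8, red, green, blue), "fx", "fy", "cx", "cy" (pixels), "pose" (4x4, takes a point from camera to world coordinates). Camera axes: x right, y down, z forward; pixel columns grow to the right and rows downward; lengths in m; the calibration is good to about 2 mm. A picture is of the moment at which its call begins. There is no depth.
- job.close_job(): hands the job in; it is judged then, once.
The state is a dict: "time": time; "joint_positions": joint angles; "joint_vel": joint speeds; "joint_torque": joint torques, N m; "ee_pos": TCP position; "eef_rot": TCP orientation; "ft_force": force on the tool from outside, world axes, zero at the start; "torque": the same for the moment, N m; "width": finger opening in m; "grip_force": force on a finger pad.
Only numpy, scipy, OpenCV 4.12 (cv2) and the standard library are available. Lean on these libraries where they do the work, as an engineer would, in place of code of your own. Each camera call takes 0.05 s, during which the arm holds its last target. There are 200 camera calls.

## Working session

There is one attempt and no reset: what is moved stays moved. The work goes in short steps, Python scripts to look and compute and a tool call to move; the robot and the scene stay as the last step left them, time stands still between calls to the robot, and variables do not carry over. Pictures are saved under pics/ and viewed, at most 12 in all, crops included, and the job is handed in when it is done.

```bash
ls; mkdir -p pics
```

Run:
```python
from bench import r, eyes, job
import cv2,numpy as np
for n in("scene","top"):
    c=eyes.camera(n); cv2.imwrite(f"pics/{n}0.png",c["img"][:,:,::-1]); print(n,c["fx"],c["fy"],c["cx"],c["cy"],np.round(c["pose"],4).tolist())
s=r.read_state();print(s["time"],s["ee_pos"],s["eef_rot"],s["ft_force"],s["width"])
```

```text
bench.py
pics
scene 469.93313665985005 469.93313665985005 250.81215444518466 195.91110100904828 [[0.8067, -0.2805, 0.5201, 0.0348], [-0.5906, -0.3555, 0.7244, -0.7843], [-0.0183, -0.8916, -0.4525, 0.6121], [0.0, 0.0, 0.0, 1.0]]
top 349.0721003058723 349.0721003058723 256.51911636043815 194.00817625630484 [[0.0195, -0.9847, 0.1729, 0.4307], [-0.9996, -0.0155, 0.0243, 0.0206], [-0.0213, -0.1733, -0.9846, 0.9999], [0.0, 0.0, 0.0, 1.0]]
0.1 [0.16710578 0.60191254 0.24382917] [ 1.34951360e-01  9.90852009e-01 -6.50542032e-04 -5.29642086e-05] [ 0.1345459   0.65996832 -0.06774722] 0.08687860991236313
```

View pics/scene0.png

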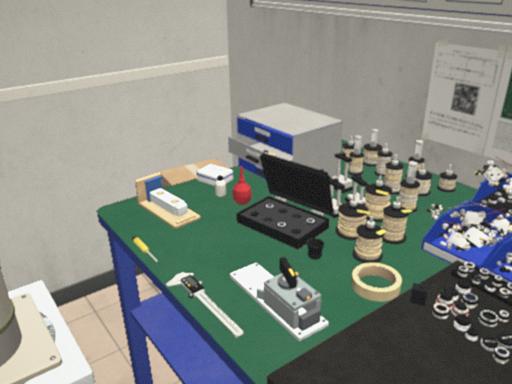

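View pics/top0.png

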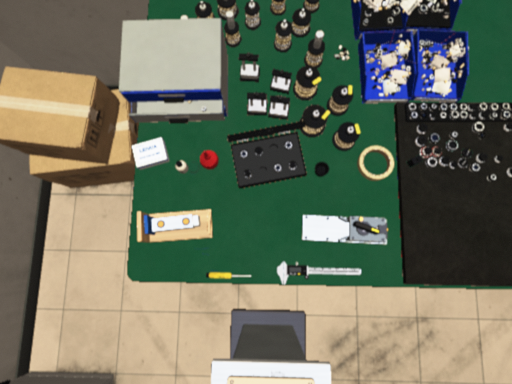

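The scene view shows the rest with the slide at (168,200), and the fixture at (285,298). In the top view the slide is at (175,224) with its blue plate on the left, the fixture is at (345,229) with its tunnel and knob on the right, the bottle is at (181,166) and the loupe at (321,169). Next I zoom in.

Run:
```python
import cv2,numpy as np
t=cv2.imread("pics/top0.png");s=cv2.imread("pics/scene0.png")
def z(i,x,y,w,h): return cv2.resize(i[y:y+h,x:x+w],(400,300),interpolation=cv2.INTER_CUBIC)
o=np.vstack([np.hstack([z(t,130,190,100,75),z(t,295,195,100,75)]),np.hstack([z(s,125,165,88,66),z(s,225,250,112,84)])])
cv2.imwrite("pics/z1.png",o)
```

```text
(no output)
```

View pics/z1.png

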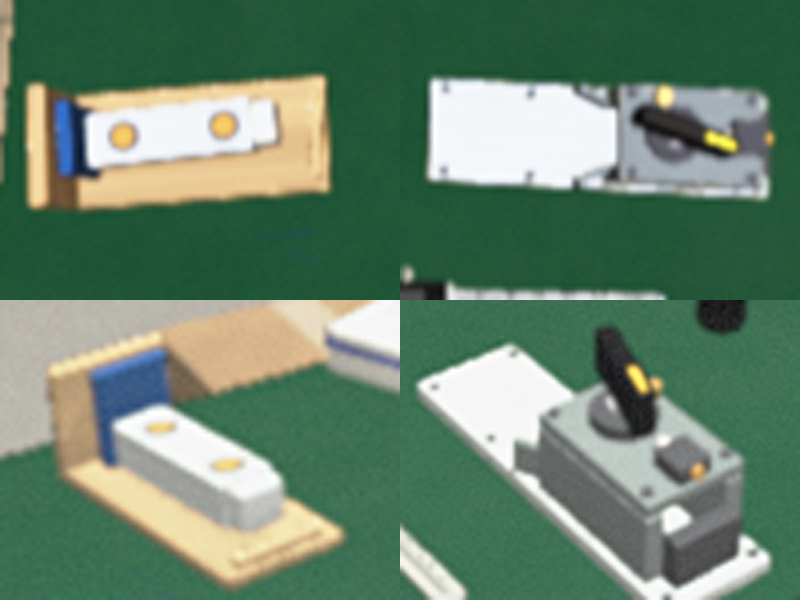

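The zoom shows brass discs in top view at (160.5,224.3) and (186,221.5), in scene at (160.2,193.2) and (175.2,201.3). Base plate corners and the wing (yellow half pointing right and slightly down, about 0.3 rad clockwise) are clear as well.

Create h.py:
```python
import numpy as np,cv2
from scipy.spatial.transform import Rotation as R
def ray(c,p):
    P=np.array(c["pose"]);d=P[:3,:3]@[(p[0]-c["cx"])/c["fx"],(p[1]-c["cy"])/c["fy"],1];return P[:3,3],d/np.linalg.norm(d)
def tri(obs):
    A=np.zeros((3,3));b=np.zeros(3);L=[ray(*o) for o in obs]
    for o,d in L: M=np.eye(3)-np.outer(d,d);A+=M;b+=M@o
    x=np.linalg.solve(A,b);return x,max(np.linalg.norm(np.cross(x-o,d)) for o,d in L)
def plane(c,p,z):
    o,d=ray(c,p);return o+d*(z-o[2])/d[2]
def proj(c,X):
    P=np.array(c["pose"]);q=P[:3,:3].T@(np.array(X)-P[:3,3]);return np.array([c["cx"]+c["fx"]*q[0]/q[2],c["cy"]+c["fy"]*q[1]/q[2]])
```

Run:
```python
from h import *
from bench import r, eyes, job
np.set_printoptions(precision=4,suppress=True)
t=eyes.camera("top");s=eyes.camera("scene")
T=lambda x,y,ox,oy:(x/4+ox,y/4+oy)
for n,a,b in[("disc1",(160.5,224.25),(160.2,193.2)),("disc2",(186,221.5),(175.2,201.3)),
 ("baseLnear",(302.5,240),(229.8,273.8)),("baseLfar",(303,214.5),(256.4,262.9)),("baseRfar",(387,218),(328.6,323.4)),
 ("screw",(390-4+1,229.5),(306.5,297.5))]:
    print(n,*tri([(t,a),(s,b)]))
print("discs z .038",plane(t,(160.5,224.25),.038),plane(t,(186,221.5),.038))
for p in[(302.5,240),(303,214.5),(387,244.5),(387,218)]:print(plane(t,p,.01))
print("wing ends",plane(t,(295+240/4,195+115/4),.1),plane(t,(295+337/4,195+145/4),.1))
print("loupe,bottle",plane(t,(321,169),.02),plane(t,(181,166),.03))
st=r.read_state();print(st["ee_pos"],R.from_quat(st["eef_rot"]).as_matrix())
w=eyes.camera("wrist");Tm=np.eye(4);Tm[:3,:3]=R.from_quat(st["eef_rot"]).as_matrix();Tm[:3,3]=st["ee_pos"]
print(np.linalg.inv(Tm)@w["pose"],w["fx"])
```

```text
disc1 [0.511  0.3099 0.0344] 0.000497664936707059
disc2 [0.5198 0.2388 0.0354] 0.0005449701660605894
baseLnear [ 0.4757 -0.0869  0.0079] 0.00013527181435799807
baseLfar [ 0.5471 -0.0882  0.0065] 0.0008361757550453092
baseRfar [ 0.5396 -0.3244  0.006 ] 0.002787042060077509
screw [ 0.5023 -0.3011  0.0696] 0.002404312623398574
discs z .038 [0.5102 0.309  0.038 ] [0.5191 0.2384 0.038 ]
[ 0.4754 -0.0866  0.01  ]
[ 0.5474 -0.0882  0.01  ]
[ 0.4674 -0.3213  0.01  ]
[ 0.5415 -0.3247  0.01  ]
wing ends [ 0.5152 -0.2112  0.1   ] [ 0.4972 -0.2721  0.1   ]
loupe,bottle [ 0.6786 -0.1392  0.02  ] [0.6793 0.2634 0.03  ]
[0.1671 0.602  0.2441] [[-0.9636  0.2675 -0.0002]
 [ 0.2675  0.9636 -0.0007]
 [-0.     -0.0008 -1.    ]]
[[-0.0002 -0.9644 -0.2643  0.0725]
 [ 1.     -0.0002 -0.0001 -0.0001]
 [ 0.     -0.2643  0.9644 -0.1381]
 [ 0.      0.      0.      1.    ]] 321.92683234270476
```

Heights check: discs at about 35 mm (38 expected), base top 7 mm (10 expected), disc spacing 71 mm, base length 235 mm. Fixture heading is -1.600 with its origin at (0.507,-0.242), slide heading is -1.445, knob about 0.26. I move above the slide for a wrist look.

The manual's scale: shifts go in shares of 0.8 m and turns go in shares of 2 rad. Converting my numbers, -0.423 m / 0.8 = -0.5288, -0.222 m / 0.8 = -0.2775, 1.17 rad / 2 = 0.585.

hand_motion --segments '[[[-0.0525, -0.0275, 0], 0.06, 0.087], [[-0.1063, -0.055, 0], 0.12, 0.087], [[-0.1588, -0.0838, 0], 0.175, 0.087], [[-0.2113, -0.1113, 0], 0.235, 0.087], [[-0.2638, -0.1388, 0], 0.295, 0.087], [[-0.3175, -0.1663, 0], 0.35, 0.087], [[-0.37, -0.1938, 0], 0.41, 0.087], [[-0.4225, -0.2225, 0], 0.47, 0.087], [[-0.4763, -0.25, 0], 0.525, 0.087], [[-0.5288, -0.2775, 0], 0.585, 0.087], [[-0.5288, -0.2775, 0], 0.585, 0.087], [[-0.5288, -0.2775, 0], 0.585, 0.087]]'

```text
time: 1.45
ee_pos: [0.516, 0.2741, 0.2443]
eef_rot: [0.661, 0.751, -0.0, 0.0]
ft_force: [-0.9, 0.9, 0.6]
width: 0.0873
grip_force: 0.0
```

Run:
```python
from h import *
from bench import r, eyes, job
np.set_printoptions(precision=4,suppress=True)
st=r.read_state();print(st["ee_pos"],st["joint_positions"],R.from_quat(st["eef_rot"]).as_matrix()[:,1])
w=eyes.camera("wrist");cv2.imwrite("pics/w1.png",w["img"][:,:,::-1]);np.save("w1.npy",w,allow_pickle=True)
```

```text
[0.516  0.2741 0.2443] [-0.8572  0.2439  0.3468  1.5918 -0.0847  1.3211 -0.3712] [ 0.9919  0.1273 -0.0002]
```

View pics/w1.png

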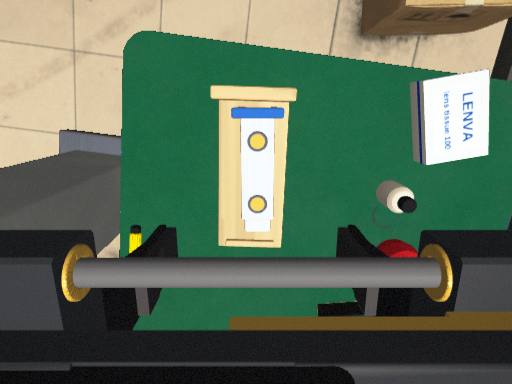

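The wrist view shows discs at (257.5,141.5) and (257,204.5), plate top x 232–284 at rows 108–118, nose end at about row 231 (x 245–270).

Run:
```python
from h import *
from bench import r, eyes, job
np.set_printoptions(precision=4,suppress=True)
w=np.load("w1.npy",allow_pickle=True).item();t=eyes.camera("top");s=eyes.camera("scene")
print(tri([(w,(257.5,141.5)),(t,(160.5,224.25)),(s,(160.2,193.2))]),tri([(w,(257,204.5)),(t,(186,221.5)),(s,(175.2,201.3))]))
a=plane(w,(257.5,141.5),.037);b=plane(w,(257,204.5),.037);print(a,b,np.arctan2(*(b-a)[[1,0]]))
print("nose",plane(w,(257.5,231),.025),"plate back/front",plane(w,(258,107.5),.073),plane(w,(258,118),.073),"edges",plane(w,(231.5,113),.073),plane(w,(284,113),.073))
st=r.read_state();print(st["ee_pos"],R.from_quat(st["eef_rot"]).as_matrix())
```

```text
(array([0.5114, 0.3096, 0.0345]), np.float64(0.000923490697484806)) (array([0.5202, 0.2391, 0.035 ]), np.float64(0.0007963743442821418))
[0.5121 0.3096 0.037 ] [0.5205 0.2399 0.037 ] -1.4505422347490133
nose [0.5258 0.2036 0.025 ] plate back/front [0.508  0.3445 0.073 ] [0.5092 0.3351 0.073 ] edges [0.4841 0.3364 0.073 ] [0.5327 0.3426 0.073 ]
[0.5145 0.2765 0.2444] [[-0.1323  0.9912 -0.0005]
 [ 0.9912  0.1323  0.0004]
 [ 0.0005 -0.0005 -1.    ]]
```

Slide origin is about (0.516,0.274) with length 141 mm, consistent, and the TCP is already over its centre of mass. Next I descend and grip.

Scaled: 0.21 m / 0.8 = 0.2625, 0.001 m / 0.8 = 0.0013, -0.008 rad / 2 = -0.004.

hand_motion --segments '[[[0.0013, 0.0013, 0.0563], -0.004, 0.087], [[0.0013, 0.0013, 0.1125], -0.004, 0.087], [[0.0013, 0.0013, 0.1688], -0.004, 0.087], [[0.0013, 0.0013, 0.2188], -0.004, 0.087], [[0.0013, 0.0013, 0.25], -0.004, 0.087], [[0.0013, 0.0013, 0.2625], -0.004, 0.087], [[0.0013, 0.0013, 0.2625], -0.004, 0.087], [[0.0013, 0.0013, 0.2625], -0.004, 0.0], [[0.0013, 0.0013, 0.2625], -0.004, 0.0], [[0.0013, 0.0013, 0.2625], -0.004, 0.0], [[0.0013, 0.0013, 0.2625], -0.004, 0.0], [[0.0013, 0.0013, 0.2625], -0.004, 0.0]]' --squeeze 30

```text
time: 2.8
ee_pos: [0.5164, 0.2764, 0.035]
eef_rot: [0.657, 0.754, 0.0, 0.0]
ft_force: [-0.1, 0.6, -0.3]
width: 0.0548
grip_force: 0.0
```

Scaled: -0.12 m / 0.8 = -0.15, -0.09 m / 0.8 = -0.1125.

hand_motion --segments '[[[0, 0, 0], 0, 0], [[0, 0, 0], 0, 0], [[0, 0, 0], 0, 0], [[0, 0, 0], 0, 0], [[0, 0, 0], 0, 0], [[0, 0, 0], 0, 0], [[0, 0, -0.0125], 0, 0], [[0, 0, -0.0375], 0, 0], [[0, 0, -0.075], 0, 0], [[0, 0, -0.1125], 0, 0], [[0, 0, -0.15], 0, 0], [[0, 0, -0.15], 0, 0]]'

```text
time: 4.0
ee_pos: [0.5182, 0.2772, 0.1593]
eef_rot: [0.657, 0.754, 0.003, 0.001]
ft_force: [0.3, 0.0, -2.0]
width: 0.0357
grip_force: 29.9
```

Run:
```python
from h import *
from bench import r, eyes, job
np.set_printoptions(precision=4,suppress=True)
st=r.read_state();M=R.from_quat(st["eef_rot"]).as_matrix();p=np.array(st["ee_pos"]);print(p,st["grip_force"],M[:,1])
h=-1.600;f=np.array([np.cos(h),np.sin(h),0]);O=np.array([.507,-.242,0])
# slide pose in hand: origin at grasp-> nose
x0=O+f*(-.045-.070-.003);x0[2]=p[2];print("target",x0,M.T@(x0-p),"turn",np.arctan2(M[1,1],M[0,1])-(h+np.pi/2))
w=eyes.camera("wrist");cv2.imwrite("pics/w2.png",w["img"][:,:,::-1])
```

```text
[0.5182 0.2772 0.1593] 29.9385585822165 [0.9905 0.1372 0.0061]
target [ 0.5104 -0.1241  0.1593] [-0.3964 -0.0627 -0.0017] turn 0.1668227865274249
```

View pics/w2.png

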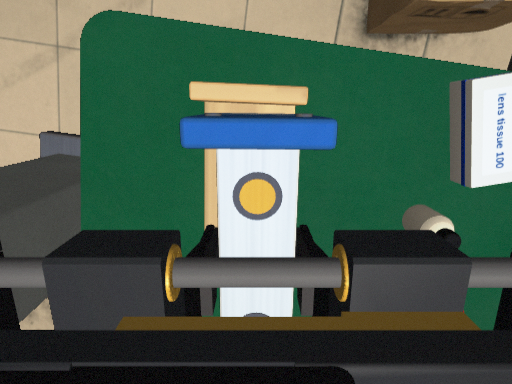

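Held at 35.7 mm opening, straight in the fingers, plate at (258,131). I carry it to ahead of the fixture.

Scaled: -0.396 m / 0.8 = -0.495, -0.388 m / 0.8 = -0.485, 0.167 rad / 2 = 0.0835.

hand_motion --segments '[[[-0.0313, -0.005, 0], 0.005, 0], [[-0.0813, -0.0125, 0], 0.015, 0], [[-0.1313, -0.0213, 0], 0.0225, 0], [[-0.1813, -0.0288, 0], 0.03, 0], [[-0.2375, -0.0375, 0], 0.04, 0], [[-0.2938, -0.0463, 0], 0.05, 0], [[-0.35, -0.055, 0], 0.06, 0], [[-0.4063, -0.0638, 0], 0.07, 0], [[-0.4563, -0.0725, 0], 0.0775, 0], [[-0.485, -0.0775, 0], 0.0825, 0], [[-0.495, -0.0788, 0], 0.0835, 0], [[-0.495, -0.0788, 0], 0.0835, 0]]'

```text
time: 5.25
ee_pos: [0.5076, -0.1253, 0.1536]
eef_rot: [0.718, 0.696, -0.001, -0.001]
ft_force: [-0.6, 0.7, -3.1]
width: 0.0358
grip_force: 29.9
```

Create st.py:
```python
from h import *
from bench import r, eyes, job
import sys
np.set_printoptions(precision=4,suppress=True)
st=r.read_state();M=R.from_quat(st["eef_rot"]).as_matrix();p=np.array(st["ee_pos"])
h=-1.600;F=np.array([[np.cos(h),-np.sin(h),0],[np.sin(h),np.cos(h),0],[0,0,1.]]);O=np.array([.507,-.242,0])
if __name__=="__main__":
    q=F.T@(p-O);print("in fixture",q,"y-heading rel",np.arctan2(M[1,1],M[0,1])-h,"M",(F.T@M).tolist(),"q",st["joint_positions"])
```

```bash
python3 st.py
```

Run:
```python
from st import *
for n in("scene","top"):
    c=eyes.camera(n);np.save(n+"2.npy",c,allow_pickle=True)
    u,v=map(int,proj(c,O+F@[-.06,0,.05]))
    a=cv2.resize(c["img"][v-45:v+45,u-60:u+60,::-1],(400,300),interpolation=cv2.INTER_CUBIC);print(n,u-60,v-45)
    cv2.imwrite("pics/p2%s.png"%n,a)
cv2.imwrite("pics/p2.png",np.hstack([cv2.imread("pics/p2scene.png"),cv2.imread("pics/p2top.png")]))
```

```text
in fixture [-0.1167 -0.0028  0.1536] y-heading rel 1.5692194570449156 M [[-0.9999987449002586, 0.0015768669919992314, 0.00015391035519657107], [0.001576613413983311, 0.9999974221387125, -0.0016340153221671384], [-0.00015648658326297097, -0.001633770614184376, -0.999998653151858]] q [-0.3953  0.197   0.615   1.8718 -0.1257  1.113   0.2357]
scene 209 228
top 279 182
```

View pics/p2.png

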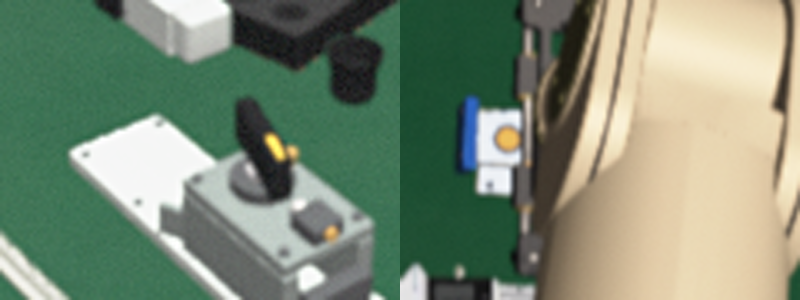

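The scene crop shows the slide's nose hanging above the base; in the top crop the blue plate is at (468,135) and the arm hides the tunnel. I lower to above the base with a sideways correction, then look with the wrist camera.

Scaled: 0.09 m / 0.8 = 0.1125, 0.06 m / 0.8 = 0.075.

hand_motion --segments '[[[0.0013, 0.0038, 0.0375], 0, 0], [[0.0013, 0.0038, 0.075], 0, 0], [[0.0013, 0.0038, 0.1], 0, 0], [[0.0013, 0.0038, 0.1125], 0, 0], [[0.0013, 0.0038, 0.1125], 0, 0], [[0.0013, 0.0038, 0.1125], 0, 0]]'

```text
time: 5.95
ee_pos: [0.512, -0.1232, 0.0653]
eef_rot: [0.717, 0.697, 0.0, 0.0]
ft_force: [0.4, -0.2, -2.5]
width: 0.0357
grip_force: 29.9
```

```bash
python3 st.py
```

Run:
```python
from st import *
w=eyes.camera("wrist");np.save("w3.npy",w,allow_pickle=True);i=w["img"][:,:,::-1].copy()
cv2.imwrite("pics/w3.png",i)
for P in[[-.155,.035,.01],[-.155,-.035,.01]]:print(proj(w,O+F@P))
```

```text
in fixture [-0.1189  0.0015  0.0653] y-heading rel 1.571902257828521 M [[-0.9999993772215255, -0.001105930432819331, -0.00014991477172076738], [-0.0011060535607750688, 0.9999990490483954, 0.0008237401444160998], [0.00014900362986462995, 0.0008239054451755439, -0.9999996494888065]] q [-0.3539  0.332   0.5818  1.9394 -0.2252  0.9332  0.3097]
[312.0334 167.6054]
[197.1261 167.5145]
```

View pics/w3.png

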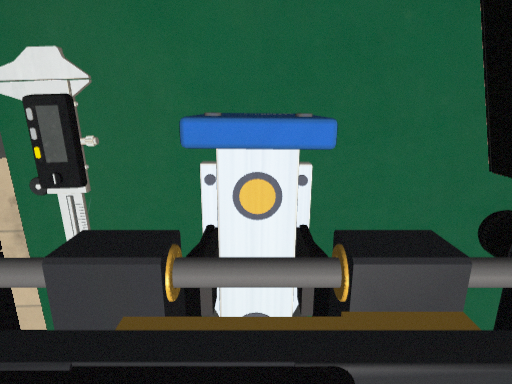

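The base's rear corners are at (201.5,164) and (312,164), so its middle is at 256.8, against the disc at 257.5: aligned within 1 mm. I lower, advance the nose by 20 mm, and seat it.

Scaled: 0.028 m / 0.8 = 0.035, 0.027 m / 0.8 = 0.0338.

hand_motion --segments '[[[0, -0.0013, 0.0125], 0, 0], [[0, -0.0013, 0.025], 0, 0], [[0, -0.0013, 0.0313], 0, 0], [[0, -0.0013, 0.0313], 0, 0], [[-0.0125, -0.0013, 0.0313], 0, 0], [[-0.025, -0.0013, 0.0313], 0, 0], [[-0.0275, -0.0013, 0.0313], 0, 0], [[-0.0275, -0.0013, 0.0338], 0, 0], [[-0.0275, -0.0013, 0.035], 0, 0], [[-0.0275, -0.0013, 0.035], 0, 0]]'

```text
time: 7.0
ee_pos: [0.5098, -0.1455, 0.0365]
eef_rot: [0.717, 0.697, 0.0, -0.0]
ft_force: [0.1, -1.5, -0.1]
width: 0.0356
grip_force: 29.9
```

```bash
python3 st.py
```

```text
in fixture [-0.0965 -0.      0.0365] y-heading rel 1.5711908813216564 M [[-0.9999999103036701, -0.0003945545149999911, -0.00015401099518103128], [-0.00039456804013109314, 0.9999999183037172, 8.779875369871705e-05], [0.00015397634120422224, 8.785951364001827e-05, -0.9999999842859961]] q [-0.2954  0.3886  0.5694  1.9461 -0.2682  0.8813  0.3837]
```

The weight is on the base (force back to zero). I let go, wait, and rise.

Scaled: -0.135 m / 0.8 = -0.1688, -0.13 m / 0.8 = -0.1625.

hand_motion --segments '[[[0, 0, 0], 0, 0.06], [[0, 0, 0], 0, 0.06], [[0, 0, 0], 0, 0.06], [[0, 0, 0], 0, 0.06], [[0, 0, 0], 0, 0.06], [[0, 0, 0], 0, 0.06], [[0, 0, -0.0375], 0, 0.06], [[0, 0, -0.0875], 0, 0.06], [[0, 0, -0.1375], 0, 0.05], [[0, 0, -0.1625], 0, 0.05], [[0, 0, -0.1688], 0, 0.05], [[0, 0, -0.1688], 0, 0.05]]'

```text
time: 8.2
ee_pos: [0.5099, -0.1455, 0.1717]
eef_rot: [0.717, 0.697, 0.001, 0.0]
ft_force: [-0.6, 0.4, -1.1]
width: 0.0504
grip_force: 0.0
```

hand_motion --segments '[[[0.0125, 0, 0], 0.07, 0.05], [[0.025, 0, 0], 0.14, 0.05], [[0.0375, 0, 0], 0.21, 0.05], [[0.05, 0, 0], 0.28, 0.05], [[0.0625, 0, 0], 0.35, 0.05], [[0.0775, 0, 0], 0.42, 0.05], [[0.0775, 0, 0], 0.49, 0.05], [[0.0775, 0, 0], 0.56, 0.05], [[0.0775, 0, 0], 0.63, 0.05], [[0.0775, 0, 0], 0.7, 0.05], [[0.0775, 0, 0], 0.77, 0.05], [[0.0775, 0, 0], 0.7855, 0.05]]'

```text
time: 9.4
ee_pos: [0.5106, -0.0836, 0.1698]
eef_rot: [1.0, -0.017, -0.001, 0.0]
ft_force: [0.3, -0.2, 0.2]
width: 0.0501
grip_force: 0.0
```

```bash
python3 st.py
```

Run:
```python
from st import *
w=eyes.camera("wrist");np.save("w4.npy",w,allow_pickle=True);cv2.imwrite("pics/w4.png",w["img"][:,:,::-1])
```

```text
in fixture [-0.1585 -0.001   0.1698] y-heading rel -0.005169208545291015 M [[0.005170923608518933, 0.9999864223933723, 0.0006454284922849186], [0.9999830809169478, -0.0051691844013307345, -0.002667847910626391], [-0.002664475348742424, 0.0006592128099716494, -0.9999962329976984]] q [-0.6189  0.1791  0.77    1.872  -0.1354  1.1464 -1.4058]
```

View pics/w4.png

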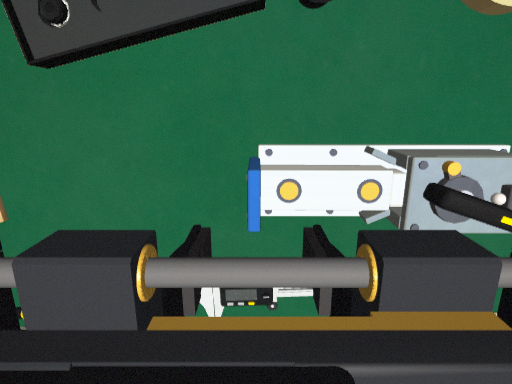

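The slide lies straight on the base with its nose in the flared mouth. The plate top spans x 248–261 and rows 157–231, with the discs at (289,191) and (370,191).

Run:
```python
from st import *
w=np.load("w4.npy",allow_pickle=True).item()
for n,u,z in[("plate",(254.5,194.5),.075),("d1",(289,191),.04),("d2",(370,191),.04),("baseTL",(259,146),.01)]:
    X=plane(w,u,z);print(n,F.T@(X-O))
```

```text
plate [-0.1599  0.0066  0.075 ]
d1 [-0.1305 -0.0002  0.04  ]
d2 [-0.0607 -0.0006  0.04  ]
baseTL [-0.1559  0.0349  0.01  ]
```

Scaled: 0.101 m / 0.8 = 0.1263, 0.03 m / 0.8 = 0.0375.

hand_motion --segments '[[[0.0013, -0.0019, 0.0375], 0, 0.05], [[0.0013, -0.0019, 0.075], 0, 0.05], [[0.0013, -0.0019, 0.1063], 0, 0.05], [[0.0013, -0.0019, 0.1225], 0, 0.05], [[0.0013, -0.0019, 0.1263], 0, 0.05], [[0.0013, -0.0019, 0.1263], 0, 0.05], [[0.0013, -0.0019, 0.1263], 0, 0], [[0.0013, -0.0019, 0.1263], 0, 0], [[0.0013, -0.0019, 0.1263], 0, 0], [[0.0013, -0.0019, 0.1263], 0, 0], [[0.0013, -0.0019, 0.1263], 0, 0], [[0.0013, -0.0019, 0.1263], 0, 0]]' --squeeze 20

```text
time: 10.65
ee_pos: [0.5126, -0.0821, 0.0706]
eef_rot: [1.0, -0.015, 0.0, -0.0]
ft_force: [-0.5, 1.2, 0.8]
width: 0.0098
grip_force: 5.4
```

hand_motion --segments '[[[0, 0, 0], 0, 0], [[0, 0, 0], 0, 0], [[0, 0, 0], 0, 0], [[0, 0, 0], 0, 0], [[0, 0, 0], 0, 0]]'

```text
time: 11.15
ee_pos: [0.5126, -0.0821, 0.0706]
eef_rot: [1.0, -0.015, 0.0, -0.0]
ft_force: [-1.2, 1.5, 3.6]
width: 0.0097
grip_force: 20.0
```

```bash
python3 st.py
```

```text
in fixture [-0.16    0.0009  0.0706] y-heading rel 9.158244253115733e-05 M [[-9.157790730963006e-05, 0.9999999740907586, -0.00020840337978639308], [0.9999999955699675, 9.158244041437705e-05, 2.1742150308379996e-05], [2.1761235835168824e-05, -0.00020840138776253374, -0.9999999780476547]] q [-0.5544  0.3337  0.7229  1.9591 -0.2707  0.9459 -1.2984]
```

Plate gripped at 9.7 mm. Now I slide it in.

Scaled: 0.079 m / 0.8 = 0.0988, 0.077 m / 0.8 = 0.0963.

hand_motion --segments '[[[0, 0.01, 0], 0, 0], [[0, 0.02, 0], 0, 0], [[0, 0.03, 0], 0, 0], [[0, 0.04, 0], 0, 0], [[0, 0.05, 0], 0, 0], [[0, 0.06, 0], 0, 0], [[0, 0.07, 0], 0, 0], [[0, 0.08, 0], 0, 0], [[0, 0.09, 0], 0, 0], [[0, 0.0963, 0], 0, 0], [[0, 0.0988, 0], 0, 0], [[0, 0.0988, 0], 0, 0]]'

```text
time: 12.35
ee_pos: [0.5102, -0.162, 0.0706]
eef_rot: [1.0, -0.015, 0.0, 0.0]
ft_force: [0.2, 1.6, 5.4]
width: 0.0096
grip_force: 20.0
```

```bash
python3 st.py
```

```text
in fixture [-0.08    0.0009  0.0706] y-heading rel -0.0007035978642910834 M [[0.0007035037126020332, 0.9999996293070269, 0.0004964557737867121], [0.9999997345754537, -0.0007035977195776136, 0.00018920695250212137], [0.0001895561875147411, 0.0004963225342216284, -0.999999858866187]] q [-0.4042  0.3767  0.7384  1.9187 -0.3064  0.9605 -1.1233]
```

Scaled: 0.007 m / 0.8 = 0.0088, 0.006 m / 0.8 = 0.0075.

hand_motion --segments '[[[0, 0.0025, 0], 0, 0], [[0, 0.005, 0], 0, 0], [[0, 0.0063, 0], 0, 0], [[0, 0.0075, 0], 0, 0], [[0, 0.0088, 0], 0, 0], [[0, 0.0088, 0], 0, 0]]'

```text
time: 12.95
ee_pos: [0.5103, -0.165, 0.0706]
eef_rot: [1.0, -0.013, -0.001, -0.002]
ft_force: [-2.7, 15.6, 12.3]
width: 0.0101
grip_force: 20.0
```

```bash
python3 st.py
```

```text
in fixture [-0.077   0.001   0.0706] y-heading rel 0.0023099083122253283 M [[-0.0023150529530108787, 0.9999867690432778, -0.004593720519477554], [0.9999966930054511, 0.002309881858190549, -0.0011306741186609757], [-0.001120048207071106, -0.004596322898526135, -0.9999888095913005]] q [-0.3924  0.3806  0.7358  1.9139 -0.3132  0.9653 -1.1082]
```

Contact at 15 N, 3 mm on, matches the end stop (and the 2 mm offset seen earlier). I ease off, open slightly, and rise.

Scaled: -0.15 m / 0.8 = -0.1875, -0.003 m / 0.8 = -0.0038.

hand_motion --segments '[[[0, -0.0025, 0], 0, 0], [[0, -0.0038, 0], 0, 0], [[0, -0.0038, 0], 0, 0.024], [[0, -0.0038, 0], 0, 0.024], [[0, -0.0038, 0], 0, 0.024], [[0, -0.0038, 0], 0, 0.024], [[0, -0.0038, -0.025], 0, 0.024], [[0, -0.0038, -0.0625], 0, 0.024], [[0, -0.0038, -0.1125], 0, 0.05], [[0, -0.0038, -0.1625], 0, 0.05], [[0, -0.0038, -0.1875], 0, 0.05], [[0, -0.0038, -0.1875], 0, 0.05]]'

```text
time: 14.15
ee_pos: [0.5114, -0.1659, 0.2234]
eef_rot: [1.0, -0.015, 0.002, -0.0]
ft_force: [0.7, -1.2, -0.7]
width: 0.0462
grip_force: 0.0
```

```bash
python3 st.py
```

Run:
```python
from st import *
w=eyes.camera("wrist");np.save("w5.npy",w,allow_pickle=True);cv2.imwrite("pics/w5.png",w["img"][:,:,::-1])
```

```text
in fixture [-0.0762  0.0022  0.2234] y-heading rel -0.00036940760642978354 M [[0.00037014438463539183, 0.9999999204917099, -0.00014835669338263225], [0.9999877497410978, -0.00036940759386214016, 0.0049359807298045705], [0.004935925533264047, -0.0001501819015245341, -0.9999878069679283]] q [-0.4971  0.1758  0.8173  1.7628 -0.1362  1.2558 -1.2461]
```

View pics/w5.png

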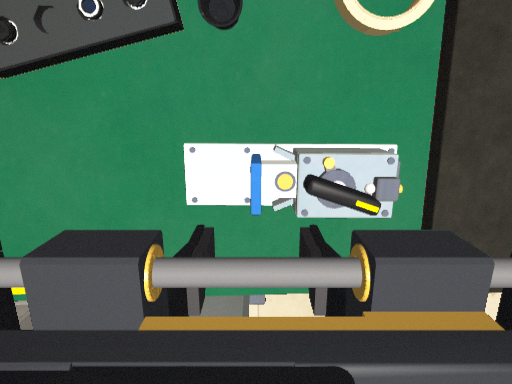

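Plate top is centred at (256,184), the tunnel front top edge is at x 297, the wing runs from (305,182) to (381,208), and the tunnel top spans rows 153–217.

Run:
```python
from st import *
w=np.load("w5.npy",allow_pickle=True).item()
for n,u,z in[("plate",(256,184),.075),("disc",(286,181.5),.04),("tunfront",(297,185),.062),("w1",(305,182),.102),("w2",(381,208),.102),("baseL",(184.5,143.5),.01),("baseL2",(187,205.5),.01),("baseR",(397.5,144.5),.01)]:
    X=plane(w,u,z);print(n,X,F.T@(X-O))
t=np.load("top2.npy",allow_pickle=True).item()
a=[plane(w,u,.102) for u in((305,182),(381,208))];c=(a[0]+a[1])/2;c[2]=p[2]
print(c,M.T@(c-p),np.arctan2(*(F.T@(a[1]-a[0]))[[1,0]]))
```

```text
plate [ 0.5152 -0.1654  0.075 ] [-0.0768  0.006   0.075 ]
disc [ 0.5087 -0.1959  0.04  ] [-0.0461  0.0003  0.04  ]
tunfront [ 0.51   -0.2045  0.062 ] [-0.0376  0.0019  0.062 ]
w1 [ 0.5221 -0.2062  0.102 ] [-0.0362  0.014   0.102 ]
w2 [ 0.4976 -0.2707  0.102 ] [ 0.029  -0.0086  0.102 ]
baseL [ 0.5473 -0.0886  0.01  ] [-0.1546  0.0358  0.01  ]
baseL2 [ 0.477  -0.0852  0.01  ] [-0.1558 -0.0346  0.01  ]
baseR [ 0.5394 -0.3198  0.01  ] [0.0769 0.0346 0.01  ]
[ 0.5098 -0.2385  0.2214] [ 0.0013  0.0731 -0.    ] -0.3335785792208842
```

The plate's front face is 34 mm ahead of the tunnel (35 when home), so it is home. The wing is near (-2,1) mm in the fixture frame at about 0.3 rad. I go over the knob, aligned across the wing.

Scaled: 0.074 m / 0.8 = 0.0925, -0.001 m / 0.8 = -0.0013, -1.27 rad / 2 = -0.635.

hand_motion --segments '[[[0, 0.0188, 0], -0.07, 0.05], [[0, 0.0375, 0], -0.14, 0.05], [[-0.0013, 0.0563, 0], -0.21, 0.05], [[-0.0013, 0.075, 0], -0.28, 0.05], [[-0.0013, 0.0925, 0], -0.35, 0.05], [[-0.0013, 0.0925, 0], -0.42, 0.05], [[-0.0013, 0.0925, 0], -0.49, 0.05], [[-0.0013, 0.0925, 0], -0.56, 0.05], [[-0.0013, 0.0925, 0], -0.625, 0.05], [[-0.0013, 0.0925, 0], -0.635, 0.05], [[-0.0013, 0.0925, 0.0375], -0.635, 0.05], [[-0.0013, 0.0925, 0.0375], -0.635, 0.05]]'

```text
time: 15.4
ee_pos: [0.505, -0.2382, 0.1868]
eef_rot: [0.814, 0.58, -0.002, -0.002]
ft_force: [0.2, 0.9, 0.8]
width: 0.0501
grip_force: 0.0
```

```bash
python3 st.py
```

Run:
```python
from st import *
w=eyes.camera("wrist");np.save("w6.npy",w,allow_pickle=True);cv2.imwrite("pics/w6.png",w["img"][:,:,::-1])
for P in [[-.002,.001,.104],[-.002,.001,.066]]:print(proj(w,O+F@P))
```

```text
in fixture [-0.0038 -0.0021  0.1868] y-heading rel 1.2671328385205765 M [[-0.9542482652665262, 0.2990124026533546, -0.0013532535954554272], [0.29901502521061435, 0.9542293287359003, -0.0060334798026258265], [-0.0005127710221427607, -0.006162080793137778, -0.9999808827303539]] q [-0.2161  0.2612  0.6744  1.7434 -0.1724  1.2035  0.1721]
[262.5321 210.6206]
[262.0199 196.3249]
```

View pics/w6.png

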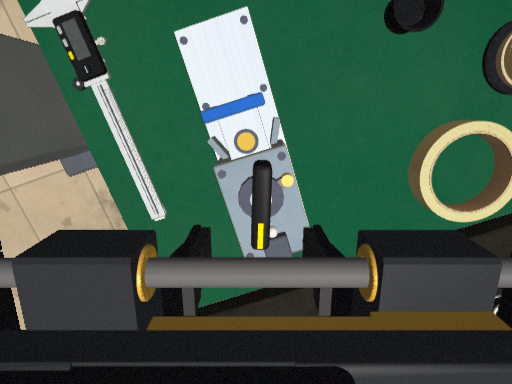

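The wing is nearly vertical in the image, (262,161) to (260,248), 3 mm to the right of the jaw centre. I correct, descend and grip.

Scaled: 0.087 m / 0.8 = 0.1088, 0.003 m / 0.8 = 0.0038.

hand_motion --segments '[[[-0.0013, 0.0038, 0.025], 0, 0.05], [[-0.0013, 0.0038, 0.0625], 0, 0.05], [[-0.0013, 0.0038, 0.0938], 0, 0.05], [[-0.0013, 0.0038, 0.1038], 0, 0.05], [[-0.0013, 0.0038, 0.1088], 0, 0.05], [[-0.0013, 0.0038, 0.1088], 0, 0.05], [[-0.0013, 0.0038, 0.1088], 0, 0], [[-0.0013, 0.0038, 0.1088], 0, 0], [[-0.0013, 0.0038, 0.1088], 0, 0], [[-0.0013, 0.0038, 0.1088], 0, 0], [[-0.0013, 0.0038, 0.1088], 0, 0], [[-0.0013, 0.0038, 0.1088], 0, 0]]' --squeeze 25

```text
time: 16.65
ee_pos: [0.5073, -0.2405, 0.1033]
eef_rot: [0.814, 0.581, -0.001, -0.002]
ft_force: [-10.9, 3.6, 7.9]
width: 0.014
grip_force: 25.0
```

hand_motion --segments '[[[0, 0, 0], 0, 0], [[0, 0, 0], 0, 0], [[0, 0, 0], 0, 0], [[0, 0, 0], 0, 0]]'

```text
time: 17.05
ee_pos: [0.5073, -0.2405, 0.1033]
eef_rot: [0.814, 0.581, -0.001, -0.002]
ft_force: [-11.6, 5.0, 8.7]
width: 0.0139
grip_force: 25.0
```

```bash
python3 st.py
```

```text
in fixture [-0.0015  0.0003  0.1033] y-heading rel 1.2694334543726753 M [[-0.9549313944129216, 0.2968182383877392, -0.0022283009204254246], [0.2968255711670288, 0.9549209576028367, -0.004532662820913403], [0.0007824742550508121, -0.004989798721415737, -0.9999872447400315]] q [-0.1742  0.3675  0.6434  1.8187 -0.2524  1.0433  0.2359]
```

Gripped. I recentre by 1.5 mm, grip harder, and turn clockwise.

Scaled: -0.0015 m / 0.8 = -0.0019, 1 rad / 2 = 0.5.

hand_motion --segments '[[[0, -0.0019, 0], 0, 0], [[0, -0.0019, 0], 0.05, 0], [[0, -0.0019, 0], 0.1, 0], [[0, -0.0019, 0], 0.15, 0], [[0, -0.0019, 0], 0.2, 0], [[0, -0.0019, 0], 0.25, 0], [[0, -0.0019, 0], 0.3, 0], [[0, -0.0019, 0], 0.35, 0], [[0, -0.0019, 0], 0.4, 0], [[0, -0.0019, 0], 0.45, 0], [[0, -0.0019, 0], 0.5, 0], [[0, -0.0019, 0], 0.5, 0]]' --squeeze 55

```text
time: 18.25
ee_pos: [0.5069, -0.24, 0.1033]
eef_rot: [0.993, 0.118, -0.001, -0.001]
ft_force: [-7.6, 2.7, 5.6]
width: 0.0134
grip_force: 55.0
```

```bash
python3 st.py
```

```text
in fixture [-0.002  -0.0002  0.1033] y-heading rel 0.26629183468538487 M [[-0.2631597478974593, 0.9647512194001313, -0.0014253955610905279], [0.9647495492903756, 0.2631552074621894, -0.0027647657313586487], [-0.00229221084608949, -0.002102724777982465, -0.9999951621472704]] q [-0.3305  0.419   0.846   1.8287 -0.3573  1.0574 -0.6809]
```

Scaled: -0.001 m / 0.8 = -0.0013, 1.15 rad / 2 = 0.575.

hand_motion --segments '[[[-0.0013, 0, 0], 0.05, 0], [[-0.0013, 0, 0], 0.1, 0], [[-0.0013, 0, 0], 0.15, 0], [[-0.0013, 0, 0], 0.2, 0], [[-0.0013, 0, 0], 0.25, 0], [[-0.0013, 0, 0], 0.3, 0], [[-0.0013, 0, 0], 0.35, 0], [[-0.0013, 0, 0], 0.4, 0], [[-0.0013, 0, 0], 0.45, 0], [[-0.0013, 0, 0], 0.5, 0], [[-0.0013, 0, 0], 0.55, 0], [[-0.0013, 0, 0], 0.575, 0]]'

```text
time: 19.45
ee_pos: [0.5069, -0.2395, 0.1033]
eef_rot: [0.898, -0.44, -0.001, -0.001]
ft_force: [-3.1, 5.3, 3.2]
width: 0.0138
grip_force: 55.0
```

```bash
python3 st.py; python3 -c "
from bench import r, eyes, job
print(r.read_state()['torque'])"
```

```text
in fixture [-0.0025 -0.0001  0.1033] y-heading rel -0.8828635972758274 M [[0.7725573298629613, 0.6349413846898234, -0.002147110425972237], [0.6349404448004549, -0.7725601822363224, -0.0011816850599913082], [-0.0024090727702287774, -0.0004503677942166678, -0.9999969967641092]] q [-0.4999  0.5399  1.1002  1.8364 -0.5396  1.1063 -1.6841]
[1.06326244 0.78382931 0.03205504]
```

Hand angle implies knob ≈ 2.45 and the reaction torque is low, so it is past the detent. I add a touch, let go, rise, and check.

Scaled: -0.12 m / 0.8 = -0.15, -0.11 m / 0.8 = -0.1375, 0.06 rad / 2 = 0.03.

hand_motion --segments '[[[0, 0, 0], 0.03, 0], [[0, 0, 0], 0.03, 0], [[0, 0, 0], 0.03, 0.035], [[0, 0, 0], 0.03, 0.035], [[0, 0, 0], 0.03, 0.035], [[0, 0, 0], 0.03, 0.035], [[0, 0, -0.025], 0.03, 0.035], [[0, 0, -0.0625], 0.03, 0.035], [[0, 0, -0.1], 0.03, 0.05], [[0, 0, -0.1375], 0.03, 0.05], [[0, 0, -0.15], 0.03, 0.05], [[0, 0, -0.15], 0.03, 0.05]]'

```text
time: 20.65
ee_pos: [0.5076, -0.2411, 0.2245]
eef_rot: [0.885, -0.466, 0.001, -0.0]
ft_force: [-0.4, -0.4, -0.8]
width: 0.0493
grip_force: 0.0
```

```bash
python3 st.py
```

```text
in fixture [-0.0009  0.0006  0.2245] y-heading rel -0.9398052576794891 M [[0.8074438675778843, 0.5899443957376656, 0.00010319199902858492], [0.5899427612760909, -0.8074420187048085, 0.0022191998208304256], [0.0013925260533307667, -0.001731001913410944, -0.9999975322487383]] q [-0.6168  0.4162  1.2489  1.7075 -0.4087  1.315  -1.8271]
```

hand_motion --segments '[[[0, 0, 0], 0, 0.05], [[0.05, 0.0375, 0], 0, 0.05], [[0.1, 0.075, 0], 0, 0.05], [[0.1, 0.075, 0], 0, 0.05], [[0.1, 0.075, 0], 0, 0.05]]'

```text
time: 21.15
ee_pos: [0.5009, -0.3428, 0.2219]
eef_rot: [0.884, -0.468, -0.001, 0.0]
ft_force: [0.4, 0.6, -0.0]
width: 0.0502
grip_force: 0.0
```

Run:
```python
from st import *
w=eyes.camera("wrist");s=eyes.camera("scene");np.save("w7.npy",w,allow_pickle=True)
a=np.hstack([cv2.resize(w["img"],(400,300)),cv2.resize(s["img"][250:334,225:337],(400,300),interpolation=cv2.INTER_CUBIC)])
cv2.imwrite("pics/w7.png",a[:,:,::-1])
```

```text
(no output)
```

View pics/w7.png

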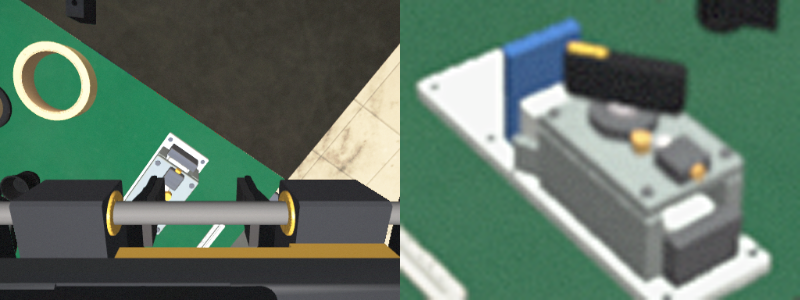

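Scene crop: the wing's yellow end is at (568,42) and its black end at (686,68), with the plate about one wing-length in front of the tunnel. Checking the angle and the plate position.

Run:
```python
from st import *
s=np.load("scene2.npy",allow_pickle=True).item()
g=lambda x,y,z:F.T@(plane(s,(225+(x-400)/3.571,250+y/3.571),z)-O)
a=g(569,42,.104);b=g(686,68,.104);d=a-b;print(a,b,np.linalg.norm(d),"knob",-np.arctan2(d[1],d[0]))
print("plate top front-right corner",g(580,22,.075),"left",g(506,46,.075))
```

```text
[-0.0262 -0.0181  0.104 ] [0.0273 0.0164 0.104 ] 0.06360157777652574 knob 2.569146166570183
plate top front-right corner [-0.0714  0.0236  0.075 ] left [-0.0768 -0.0235  0.075 ]
```

```bash
python3 -c "
from bench import r, eyes, job
print(job.close_job())"
```

```text
the job is handed in; nothing more can be done
None
```

I handed the job in at about 21 s: the slide is home against the end stop, clamped, and the knob is past its detent at about 2.5 rad, going by the hand angle and the last scene picture; the oil bottle and loupe were not approached, and the hand-in returned no verdict.

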